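# Clamp the aluminium sample with the edge thumbwheel

## Robot

A 6-joint arm with a two-finger parallel gripper is mounted at the origin on the work surface. World frame = base frame: x ahead of the robot, y to its left, z up, the work surface at z = 0. Lengths are in m, angles in degrees, forces in N, time in s.
With the tool pointing down it reaches from about 0.3 to 0.875 m from the base axis. Payload 6.4 kg.
Tool frame: the origin (TCP) lies between the finger pads; the fingertips stand 14 mm ahead of it and the grasp point (between the pads) lies 5 mm behind it; z points along the fingers, y is the line along which they close (so a half turn about z gives the same grasp; the last joint's range is limited). The gripper opens to 88 mm and grips with 3 to 60 N. Pads are 18 mm wide; open, the fingers measure 123 mm over their backs; the gripper's body (75 mm by 187 mm) begins 45 mm behind the grasp point.
Start: joints at [57.279, 10.359, 92.074, -0, 77.567, -11.82], TCP at [0.205, 0.537, 0.253] pointing down, gripper open.
Joint ranges: [-171.53, 171.53], [-51.25, 118.39], [17.06, 147.69], [-65.23, 245.23], [0, 150.52], [-178.68, 178.68]. Speed limits (degrees/s): [147.25, 147.25, 172.46, 180, 180, 180].

## Interface

Orientations are given as a 3x3 rotation matrix whose columns are the frame's x, y, z axes.
In Python, from workcell import ctrl gives the robot as it stands. The module is installed in compiled form; this text tells all that it offers.
- The arm moves only by the shell command python3 -m handwheel 'ROWS' [OPENING] [FORCE]. ROWS is JSON, a list of rows, each an object with "delta_pos": the shift along the tool's x, y, z each as a share of 50 mm, from -1 to 1, a list of three; "turn": the turn, a rotation vector about the tool's x, y, z each as a share of 0.12 rad, from -1 to 1, a list of three. In form: [{"delta_pos": [dx, dy, dz], "turn": [ax, ay, az]}, ...]. A call has 1 to 5 rows; each row shifts and turns the commanded pose from where the row before left it, along the tool's axes as they then stand; what a row does not reach is not made up. A row lasts 1/10 s, in which the tool goes at most 50 mm and 8.59 degrees, less where a joint would pass 70% of its speed; a pose out of reach is approached as far as the arm can. A call with a number of a shift or a turn outside -1 to 1 is refused whole. A call with a gripper value outside its range is refused whole. OPENING is the gripper's target within -1 to 1 (fully open at 1, half-way at 0, shut at -1), set as the call begins (- or left out, the last holds). The fingers move at their own pace and stop on an object; FORCE is the grip in N (left out, the last holds). Time passes only in rows, so rows that do not move let the fingers close. It gives the time, the measured TCP pose, the force, the opening and the grip force at its end, in the units of the state.
- ctrl.state(): the state, without advancing time (a new reading comes with each control period).
- ctrl.capture(name): name is "side" or "top"; returns a dict with "img" (480x640x3 uint8, blue, green, red), "intrinsics" (3x3 intrinsics, pixels), "origin" and "orientation" of the camera in the world. Camera axes: x right, y up, looking along -z (the intrinsics and any distortion apply to the point x, -y, -z); pixel columns grow to the right and rows downward; lengths in m; the calibration is good to about 2 mm. A picture is of the moment at which its call begins. There is no depth.
- ctrl.close_job(): hands the job in; it is judged then, once.
The state is a dict: "t": time; "q": joint angles; "joint_vel": joint speeds; "tau": joint torques, N m; "tool_pos": TCP position; "tool_rot": TCP orientation; "force": force on the tool from outside, world axes, zero at the start; "ft_torque": the same for the moment, N m; "opening": finger opening in m; "finger_force": force on a finger pad.
Only numpy, scipy, OpenCV 4.12 (cv2) and the standard library are available. Lean on these libraries where they do the work, as an engineer would, in place of code of your own. Each camera call takes 0.05 s, during which the arm holds its last target. There are 200 camera calls.

## Task

Take the aluminium sample disc from the mat, set it flat on the clamp's steel plate up against both brass stop posts and let go of it. Then roll the clamp's thumbwheel from above with one fingertip, stroke by stroke towards the posts, until the jaw holds the disc against both posts and the red pointer stands inside the green band, without overtightening past the band. Press the wheel gently, never down to the bottom of its spring, keep off the jaw itself, leave the other discs and the screwdriver where they are, and finish clear of everything.

Things in the scene. Friction and masses are not known exactly. Their poses are not given: they have to be found in the camera images.
- alu: the sample to clamp: silver aluminium disc, 40 mm diameter, 22 mm high, about 75 g, lying flat on the black mat (mat top 3 mm above the bench); origin at the centre of its underside, z up; ground smooth, so it slides easily along the polished posts and the jaw's pad
- brass: bystander: yellow brass disc of the same size (40 x 22 mm, 235 g) on the mat; origin at the centre of its underside
- copper: bystander: reddish copper disc of the same size (40 x 22 mm, 245 g) on the mat; origin at the centre of its underside
- driver: bystander: screwdriver with yellow handle, 170 mm long, lying on the bench beyond the clamp; its x axis lies along the tool
- fixture: the clamp, let 0 to 4 mm into the bench; origin on its underside, y from thumbwheel to stop posts. Dark base x +-60, y -125 to 145 mm. Blue housing cheeks y -125 to -15, x +-26, top z 59, 16 mm slot between. Steel plate y -13 to 137, x +-50, top z 12. Two brass posts, 12 mm diameter, at x +-15, y 91, top z 28, on a sprung anvil; grey guides beside it, x +-29 to 47, from y 93, top z 30 mm
- nest (a point): point on the plate's top (clamp frame 0, 70, 12 mm while the anvil is at rest) where the centre of the disc's underside lies when the disc touches both posts; moves with the anvil; axes as the clamp's
- wheel_top (a point): nominal highest point of the unpressed thumbwheel; clamp frame x 0, z 65 mm, y -87.5 mm with the jaw fully back; travels with the jaw along clamp +y; axes as the clamp's. The worn wheel runs out of true: its real top rises and falls by about 2 mm either way as it turns, so the press must be felt. It stands about 6 mm out of the slot, too little to pinch
- bed: sprung bed inside the clamp that carries jaw and thumbwheel; pivots about an axis along x at clamp y 90, z 24 mm (its origin), so the pad hardly moves when a fingertip presses the wheel down: 5.5 N per mm with the jaw fully back to 9 N per mm with it forward, bottoming after about 2.5 to 3 mm (17 N or more). Keep the press under 15 N
- wheel (a joint): angle of the dark thumbwheel (50 mm diameter, 12 wide, axle along clamp x), rad, 0 to 5.4. Dragging its top to the posts (clamp +y) increases it. It rides on the jaw and rolls on a rack: jaw and axle move 10 mm to the posts per rad, the rim's top 35 mm per rad. Takes 2.6 N along the rim, 3.5 N when loaded; press with 6 to 10 N so as not to slip. It stays where it is left
- pad_face (a point): centre of the front face of the jaw's pad, which pushes the disc; 15 mm ahead (clamp +y) of the jaw's origin, 24 mm above the clamp's underside. It meets a disc at the posts (anvil at rest) 50 mm ahead of the clamp's origin
- jaw: steel jaw driven only by the wheel: bar in the slot with a pad at its front, 32 mm wide and 20 mm high; its origin lies at the clamp's origin with the wheel at 0 and moves along clamp +y
- anvil (a joint): how far the sprung anvil with the posts is pushed back (clamp +y), m, 0 free to 0.018, spring 0.3 N per mm; 0 until the jaw presses the disc on the posts. The red pointer moves with it over the white scale on the grey guide at clamp +x: inside the green band means 0.005 to 0.013 (middle 0.009)
There are look-alikes about, which are no part of the job. There is more than one size of the alu; the one meant has the size given above.

How it is judged (in metres and radians):
On the way:
1. the aluminium disc stands flat on the plate at the posts (within 8 mm of the nest point), let go, before the jaw presses it (horizontal distance between alu and nest below 0.008 m and z of alu in the frame of nest below 0.003 m and angle between alu's own z axis and vertical below 0.08 rad and contact force between the fingers and alu below 0.2 N and value of joint anvil below 0.002 m), for 0.1 s.
At the end, for the whole second after the job is handed in: the aluminium disc lies flat on the plate within 3 mm of the nest point (against both posts), at rest, pressed by the jaw with the red pointer in the green band (anvil pushed back 5 to 13 mm), the wheel at rest (horizontal distance between alu and nest below 0.003 m and z of alu in the frame of nest between -0.003 and 0.003 m and angle between alu's own z axis and vertical below 0.08 rad and value of joint anvil between 0.005 and 0.013 m and contact force between jaw and alu above 1 N and linear speed of alu below 0.01 m/s and velocity of joint wheel between -0.05 and 0.05 rad/s); the robot touches nothing.
It fails at once if the thumbwheel is pressed nearly to the bottom of its spring (over 15 N) (contact force between the fingers and bed above 15 N).
It fails at once if the jaw is overtightened, anvil pushed back more than 16 mm (value of joint anvil above 0.016 m).
It fails at once if the robot pushes the jaw itself instead of its wheel (over 2 N) (contact force between any of the fingers, the arm and jaw_c0 above 2 N or contact force between any of the fingers, the arm and jaw_c1 above 2 N).
It fails at once if a bystander is moved more than 15 mm (distance of any of brass, copper, driver from where it was at the start of the episode above 0.015 m).
It also fails if it takes over 61 s, if anything falls off the work surface, if the arm or the gripper's body presses on something with over 40 N, if the wrist force passes 120 N, or if a joint passes its speed limit or range.

## Working session

There is one attempt and no reset: what is moved stays moved. The work goes in short steps, Python scripts to look and compute and a shell command to move; the robot and the scene stay as the last step left them, time stands still between calls to the robot, and variables do not carry over. Pictures are saved under pics/ and viewed, at most 10 in all, crops included, and the job is handed in when it is done.

```bash
mkdir -p pics; cat > look.py <<'E'
import numpy as np, cv2
from workcell import ctrl
def snap(cam,name):
    c=ctrl.capture(cam); cv2.imwrite(f'pics/{name}.png',c['img']); np.savez(f'{name}.npz',**{k:np.array(v) for k,v in c.items() if k in('img','intrinsics','origin','orientation')}); return c
def load(name): return dict(np.load(f'{name}.npz'))
def ray(c,u,v):
    K=c['intrinsics'];d=np.linalg.inv(K)@[u,v,1.];d=c['orientation']@np.array([d[0],-d[1],-d[2]]);return np.array(c['origin']),d/np.linalg.norm(d)
def onz(c,u,v,z):
    o,d=ray(c,u,v);return o+d*(z-o[2])/d[2]
def proj(c,p):
    q=np.array(c['orientation']).T@(np.array(p)-c['origin']);q=np.array(c['intrinsics'])@[q[0],-q[1],-q[2]];return q[:2]/q[2]
def tri(c1,p1,c2,p2):
    o1,d1=ray(c1,*p1);o2,d2=ray(c2,*p2);A=np.stack([d1,-d2],1);s=np.linalg.lstsq(A,o2-o1,rcond=None)[0];a=o1+s[0]*d1;b=o2+s[1]*d2;return (a+b)/2,np.linalg.norm(a-b)
E
python3 - <<'E'
from look import *
for n in('top','side'):
    c=snap(n,n+'0');print(n,c.keys(),c['origin'],np.round(c['orientation'],3).tolist(),np.round(c['intrinsics'],1).tolist())
print(ctrl.state())
E
```

```text
top dict_keys(['img', 'intrinsics', 'origin', 'orientation']) [ 0.43724096 -0.01992861  1.17209464] [[0.001, 0.989, -0.151], [-1.0, -0.002, -0.018], [-0.018, 0.151, 0.988]] [[553.3, 0.0, 311.2], [0.0, 553.3, 229.8], [0.0, 0.0, 1.0]]
side dict_keys(['img', 'intrinsics', 'origin', 'orientation']) [ 0.2815345  -0.54049053  0.81308444] [[0.849, 0.394, -0.351], [-0.527, 0.655, -0.54], [0.017, 0.644, 0.765]] [[601.7, 0.0, 316.2], [0.0, 601.7, 238.5], [0.0, 0.0, 1.0]]
{'t': 0.1, 'q': array([ 5.72785182e+01,  1.03955301e+01,  9.21240983e+01, -1.08485572e-03,
        7.75676134e+01, -1.18196266e+01]), 'joint_vel': array([-0.10891157, -0.17387597, -0.11503476,  0.07308885,  0.01689106,
       -0.07907229]), 'tau': array([-1.04030278e-04, -4.34820378e+01, -3.42696619e+01,  7.03868014e-02,
        3.40065721e-02, -4.08062499e-05]), 'tool_pos': array([0.20487945, 0.53678318, 0.25193632]), 'tool_rot': array([[-9.34194263e-01,  3.56763825e-01, -8.07524226e-04],
       [ 3.56764618e-01,  9.34193417e-01, -1.29101760e-03],
       [ 2.93795439e-04, -1.49415731e-03, -9.99998841e-01]]), 'force': array([ 0.63901368,  0.34837551, -0.42053754]), 'ft_torque': array([0.00782877, 0.04349404, 0.03506558]), 'finger_force': 0.0, 'opening': 0.08832110765857208}
```

View pics/top0.png

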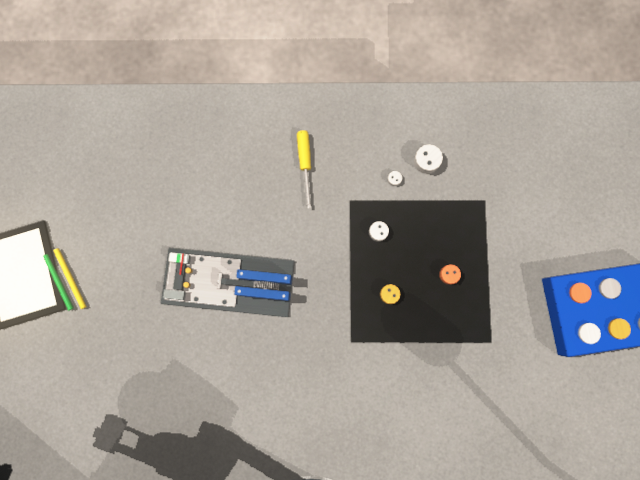

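View pics/side0.png

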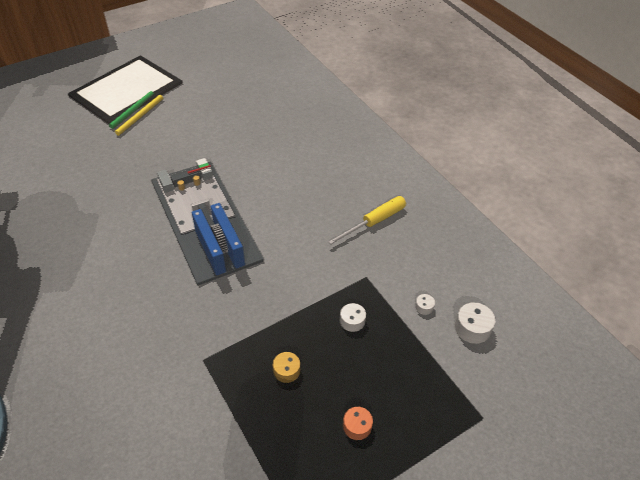

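Candidates for the disc in top0: white-silver on the mat (379,231), small one (395,178) and large one (429,157) off the mat, silver/white ones in the blue tray (610,288), (590,333). I choose (379,231), side view (353,317): on the mat and as big as brass and copper. The clamp is at (230,282) top, with its posts to the left (world +y). Next come a close crop and measurements.

```bash
python3 - <<'E'
from look import *
T=load('top0');S=load('side0')
a=cv2.resize(T['img'][235:325,150:310],None,fx=5,fy=5,interpolation=cv2.INTER_CUBIC)[:, :800]
b=cv2.resize(T['img'][140:255,340:460],None,fx=3,fy=3,interpolation=cv2.INTER_CUBIC)
b=cv2.resize(T['img'][205:255,350:410],None,fx=3,fy=3); 
out=np.zeros((600,800,3),np.uint8);out[:450]=a;out[450:600,:180]=b
s=cv2.resize(S['img'][290:340,300:400],None,fx=3,fy=3);out[450:600,200:500]=s
s=cv2.resize(S['img'][155:200,145:220],None,fx=3.33,fy=3.33);out[450:450+s.shape[0],510:510+s.shape[1]]=s
cv2.imwrite('pics/crop1.png',out)
def blobs(c,x0,y0,x1,y1,f,mn=8):
    im=c['img'][y0:y1,x0:x1];h=cv2.cvtColor(im,cv2.COLOR_BGR2HSV);m=f(h).astype(np.uint8)
    n,l,st,ce=cv2.connectedComponentsWithStats(m)
    return [(st[i,4],ce[i]+[x0,y0],[st[i,0]+x0,st[i,1]+y0,st[i,2],st[i,3]],l==i) for i in range(1,n) if st[i,4]>=mn]
bl=lambda h:(h[...,0]>100)&(h[...,0]<125)&(h[...,1]>120)&(h[...,2]>50)
og=lambda h:(h[...,0]>8)&(h[...,0]<28)&(h[...,1]>120)&(h[...,2]>120)
wh=lambda h:(h[...,2]>110)&(h[...,1]<80)
for nm,c,box,dbox in(('T',T,(150,235,310,325),(355,210,405,250)),('S',S,(145,150,270,285),(330,295,375,335))):
    for k,f in(('blue',bl),('post',og)):
        for r in blobs(c,*box,f,5):
            print(nm,k,r[0],r[1].round(1),r[2])
            if k=='blue' and r[0]>50:
                p=np.argwhere(r[3])[:,::-1]+np.array(box[:2]);print(cv2.boxPoints(cv2.minAreaRect(p.astype(np.float32))).round(1).tolist())
    for r in blobs(c,*dbox,wh,30): print(nm,'disc',r[0],r[1].round(1),r[2])
E
```

```text
T blue 466 [263.8 276.2] [np.int32(237), np.int32(270), np.int32(54), np.int32(14)]
[[236.39999389648438, 278.1000061035156], [237.3000030517578, 268.8999938964844], [290.8999938964844, 274.3999938964844], [289.8999938964844, 283.6000061035156]]
T blue 467 [261.7 292.9] [np.int32(235), np.int32(286), np.int32(54), np.int32(15)]
[[234.3000030517578, 294.70001220703125], [235.3000030517578, 285.6000061035156], [288.79998779296875, 291.20001220703125], [287.8999938964844, 300.29998779296875]]
T post 31 [187.9 269.9] [np.int32(185), np.int32(267), np.int32(7), np.int32(6)]
T post 32 [185.7 284.4] [np.int32(183), np.int32(282), np.int32(7), np.int32(6)]
T disc 316 [378.5 230.5] [np.int32(369), np.int32(221), np.int32(20), np.int32(20)]
S blue 577 [227.9 231.9] [np.int32(211), np.int32(203), np.int32(33), np.int32(64)]
[[210.10000610351562, 205.8000030517578], [223.10000610351562, 200.39999389648438], [248.3000030517578, 261.79998779296875], [235.3000030517578, 267.20001220703125]]
S blue 638 [208.6 238.3] [np.int32(192), np.int32(209), np.int32(33), np.int32(66)]
[[190.89999389648438, 211.89999389648438], [202.6999969482422, 206.89999389648438], [228.89999389648438, 269.5], [217.0, 274.5]]
S post 21 [195.6 177.4] [np.int32(193), np.int32(176), np.int32(6), np.int32(4)]
S post 27 [180.3 182.2] [np.int32(177), np.int32(180), np.int32(7), np.int32(6)]
S disc 552 [352.4 316.4] [np.int32(340), np.int32(303), np.int32(26), np.int32(28)]
```

View pics/crop1.png

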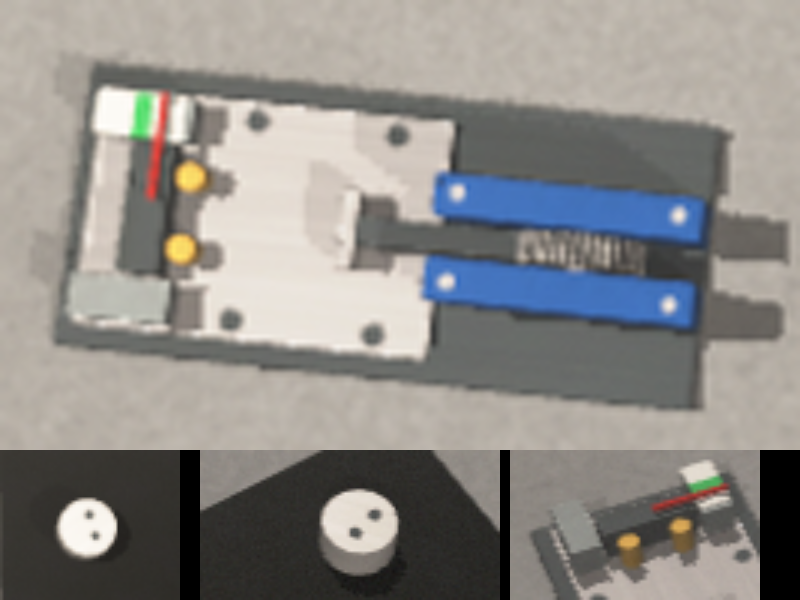

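The crop shows the chosen disc on the mat (20 px across, matching brass and copper). The clamp's posts are at (187.9,269.9) and (185.7,284.4). The pointer is just right of the green band, and the wheel lies between the cheeks at about (266,285). Next I triangulate.

```bash
python3 - <<'E'
from look import *
T=load('top0');S=load('side0')
pr=lambda n,r:print(n,np.round(r[0],4),'gap',round(r[1],4))
# posts: +x post? side/top correspondences
p1=tri(T,(187.9,269.9),S,(195.6,177.0));p2=tri(T,(185.7,284.4),S,(180.3,181.5));pr('postA',p1);pr('postB',p2)
# disc top: ellipse of brightest face in side
im=S['img'][295:335,330:375];g=cv2.cvtColor(im,cv2.COLOR_BGR2GRAY)
print(np.percentile(g,[50,70,80,90,95]))
for th in(150,180,200):
  m=(g>th).astype(np.uint8);n,l,st,ce=cv2.connectedComponentsWithStats(m);i=1+np.argmax(st[1:,4])
  e=cv2.fitEllipse(max(cv2.findContours((l==i).astype(np.uint8),0,1)[0],key=len));print(th,st[i],e)
for nm,z in(('mat',.003),):
  pass
# single view: disc top at z=.025
print('disc top z.025',onz(T,378.5,230.5,.025))
for uv in((352.4,312),(352.4,311),(352.4,313)): pr('disc',tri(T,(378.5,230.5),S,uv)); print(onz(S,*uv,.025))
# cheek screws / cheeks rect centres, top view at z .057..
for uv in((237.,278.),(289.9,283.6),(235.3,285.8),(288.8,291.4)): print('inner cheek',onz(T,*uv,.057).round(4))
# base corners T on z~.01?
a=(np.array([150,235]));
for n,cu in(('x',None),):
  pass
print('wheel range',[onz(T,150+x/5,235+y/5,.05).round(4).tolist() for x,y in((515,245),(645,252),(580,249))], 'pad top front',onz(T,150+345/5,235+228/5,.032).round(4))
E
```

```text
postA [0.5284 0.2569 0.0278] gap 0.0001
postB [0.4988 0.2602 0.0282] gap 0.0008
[ 46. 109. 190. 222. 224.]
150 [ 10   8  26  22 400] ((22.79509925842285, 18.415576934814453), (20.251052856445312, 24.709152221679688), 96.45138549804688)
180 [ 11   9  25  20 373] ((22.934057235717773, 18.46876335144043), (19.553937911987305, 24.346961975097656), 94.82218170166016)
200 [ 11   9  24  20 343] ((22.721511840820312, 18.468856811523438), (19.5206241607666, 23.115848541259766), 97.25225830078125)
disc top z.025 [ 0.6110688 -0.1400648  0.025    ]
disc [ 0.6113 -0.1401  0.0264] gap 0.0009
[ 0.61228019 -0.1395384   0.025     ]
disc [ 0.611  -0.1399  0.029 ] gap 0.0012
[ 0.613315   -0.13800798  0.025     ]
disc [ 0.6115 -0.1403  0.0237] gap 0.0006
[ 0.61124801 -0.14106493  0.025     ]
inner cheek [0.5097 0.1498 0.057 ]
inner cheek [0.4985 0.0429 0.057 ]
inner cheek [0.4941 0.1529 0.057 ]
inner cheek [0.4829 0.045  0.057 ]
wheel range [[0.4981, 0.1181, 0.05], [0.4953, 0.0654, 0.05], [0.4965, 0.0917, 0.05]] pad top front [0.506  0.1907 0.032 ]
```

Disc at about (0.611, -0.140) with its top near z 0.025. Clamp yaw +6° (y axis ≈ (0.1045, 0.9945)), origin (0.504, 0.168), nest (0.511, 0.238), jaw about 10 mm forward. I turn the tool first so that tool y = clamp x, then travel to above the disc.

```bash
python3 -m handwheel '[{"delta_pos":[0,0,0],"turn":[0,0,1]},{"delta_pos":[0,0,0],"turn":[0,0,1]},{"delta_pos":[0,0,0],"turn":[0,0,1]},{"delta_pos":[0,0,0],"turn":[0,0,1]},{"delta_pos":[0,0,0],"turn":[0,0,1]}]' 1
python3 -m handwheel '[{"delta_pos":[0,0,0],"turn":[0,0,1]},{"delta_pos":[0,0,0],"turn":[0,0,1]},{"delta_pos":[0,0,0],"turn":[0,0,1]},{"delta_pos":[0,0,0],"turn":[0,0,1]},{"delta_pos":[0,0,0],"turn":[0,0,1]}]'
python3 -m handwheel '[{"delta_pos":[0,0,0],"turn":[0,0,0.92]},{"delta_pos":[-0.74,0.56,0],"turn":[0,0,0]},{"delta_pos":[-0.74,0.56,0],"turn":[0,0,0]},{"delta_pos":[-0.74,0.56,0],"turn":[0,0,0]},{"delta_pos":[-0.74,0.56,0],"turn":[0,0,0]}]'
```

```text
t: 0.6
tool_pos: [0.205, 0.5369, 0.2522]
tool_rot: [[-0.566, 0.825, -0.001], [0.825, 0.566, -0.001], [-0.0, -0.001, -1.0]]
force: [0.2, 0.4, 0.6]
opening: 0.0885
finger_force: 0.0
t: 1.1
tool_pos: [0.205, 0.5369, 0.2522]
tool_rot: [[-0.001, 1.0, -0.001], [1.0, 0.001, -0.001], [-0.001, -0.001, -1.0]]
force: [-0.9, 0.3, -0.4]
opening: 0.0881
finger_force: 0.0
t: 1.6
tool_pos: [0.3013, 0.3767, 0.2523]
tool_rot: [[0.103, 0.995, -0.0], [0.995, -0.103, -0.0], [-0.001, -0.0, -1.0]]
force: [0.6, 0.1, 0.2]
opening: 0.0882
finger_force: 0.0
```

```bash
python3 -m handwheel '[{"delta_pos":[-0.74,0.56,0],"turn":[0,0,0]},{"delta_pos":[-0.74,0.56,0],"turn":[0,0,0]},{"delta_pos":[-0.74,0.56,0],"turn":[0,0,0]},{"delta_pos":[-0.74,0.56,0],"turn":[0,0,0]},{"delta_pos":[-0.74,0.56,0],"turn":[0,0,0]}]' >/dev/null
python3 -m handwheel '[{"delta_pos":[-0.74,0.56,0],"turn":[0,0,0]},{"delta_pos":[-0.74,0.56,0],"turn":[0,0,0]},{"delta_pos":[-0.74,0.56,0],"turn":[0,0,0]},{"delta_pos":[-0.74,0.56,0],"turn":[0,0,0]},{"delta_pos":[-0.74,0.56,0],"turn":[0,0,0]}]' >/dev/null
python3 -m handwheel '[{"delta_pos":[-0.74,0.56,0],"turn":[0,0,0]},{"delta_pos":[-0.74,0.56,0],"turn":[0,0,0]},{"delta_pos":[-0.74,0.56,0.2],"turn":[0,0,0]},{"delta_pos":[0,0,0.8],"turn":[0,0,0]},{"delta_pos":[0,0,0.8],"turn":[0,0,0]}]'
```

```text
t: 3.1
tool_pos: [0.6138, -0.14, 0.1619]
tool_rot: [[0.107, 0.994, 0.002], [0.994, -0.107, -0.001], [-0.001, 0.002, -1.0]]
force: [-0.3, 0.9, 0.0]
opening: 0.088
finger_force: 0.0
```

```bash
python3 -m handwheel '[{"delta_pos":[0,-0.05,0.6],"turn":[0,0,0]},{"delta_pos":[0,0,0.6],"turn":[0,0,0]},{"delta_pos":[0,0,0.6],"turn":[0,0,0]},{"delta_pos":[0,0,0.5],"turn":[0,0,0]},{"delta_pos":[0,0,0],"turn":[0,0,0]}]'
python3 - <<'E'
from look import *
c=snap('side','side1');p=proj(c,[.611,-.14,.02]).astype(int);print(p)
cv2.imwrite('pics/c2.png',cv2.resize(c['img'][p[1]-100:p[1]+60,p[0]-100:p[0]+100],None,fx=3,fy=3))
E
```

```text
t: 3.6
tool_pos: [0.6072, -0.1364, 0.0431]
tool_rot: [[0.104, 0.995, -0.008], [0.995, -0.104, 0.003], [0.003, -0.008, -1.0]]
force: [-0.2, 0.0, -0.0]
opening: 0.088
finger_force: 0.0
[351 314]
```

View pics/c2.png

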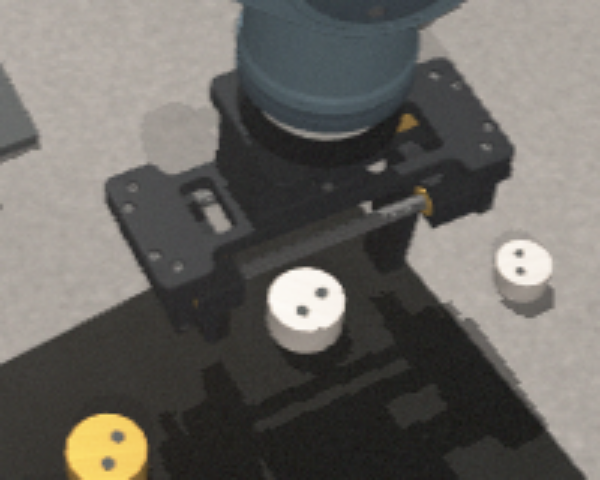

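The crop shows the disc at (306,310) between the open fingers, with the small look-alike well outside. I correct slightly, descend and grip gently.

```bash
python3 -m handwheel '[{"delta_pos":[0,0,0],"turn":[0,0,0]},{"delta_pos":[-0.07,0.06,0.2],"turn":[0,0,0]},{"delta_pos":[0,0,0.26],"turn":[0,0,0]},{"delta_pos":[0,0,0],"turn":[0,0,0]},{"delta_pos":[0,0,0],"turn":[0,0,0]}]'
```

```text
t: 4.15
tool_pos: [0.6127, -0.1414, 0.0242]
tool_rot: [[0.104, 0.995, -0.001], [0.995, -0.104, 0.001], [0.0, -0.001, -1.0]]
force: [0.4, 0.2, 0.2]
opening: 0.0881
finger_force: 0.0
```

```bash
python3 -m handwheel '[{"delta_pos":[0.02,-0.03,0.07],"turn":[0,0,0]},{"delta_pos":[0,0,0],"turn":[0,0,0]},{"delta_pos":[0,0,0],"turn":[0,0,0]}]' 
python3 -m handwheel '[{"delta_pos":[0,0,0],"turn":[0,0,0]},{"delta_pos":[0,0,0],"turn":[0,0,0]},{"delta_pos":[0,0,0],"turn":[0,0,0]},{"delta_pos":[0,0,0],"turn":[0,0,0]},{"delta_pos":[0,0,0],"turn":[0,0,0]}]' -0.2 12
python3 -m handwheel '[{"delta_pos":[0,0,0],"turn":[0,0,0]},{"delta_pos":[0,0,0],"turn":[0,0,0]},{"delta_pos":[0,0,0],"turn":[0,0,0]},{"delta_pos":[0,0,0],"turn":[0,0,0]},{"delta_pos":[0,0,0],"turn":[0,0,0]}]'
```

```text
t: 4.45
tool_pos: [0.6118, -0.1403, 0.0213]
tool_rot: [[0.104, 0.995, 0.0], [0.995, -0.104, -0.0], [-0.0, 0.0, -1.0]]
force: [-0.1, -0.2, 0.3]
opening: 0.0882
finger_force: 0.0
t: 4.95
tool_pos: [0.6117, -0.1404, 0.0212]
tool_rot: [[0.104, 0.995, -0.0], [0.995, -0.104, 0.0], [0.0, -0.0, -1.0]]
force: [-0.2, 0.4, 0.1]
opening: 0.0506
finger_force: 0.0
t: 5.45
tool_pos: [0.6117, -0.1404, 0.0212]
tool_rot: [[0.104, 0.995, -0.0], [0.995, -0.104, -0.0], [-0.0, -0.0, -1.0]]
force: [-0.4, 1.3, 0.2]
opening: 0.0396
finger_force: 12.0
```

```bash
python3 -m handwheel '[{"delta_pos":[0,0,-0.4],"turn":[0,0,0]},{"delta_pos":[0,0,-0.8],"turn":[0,0,0]},{"delta_pos":[0,0,-0.8],"turn":[0,0,0]},{"delta_pos":[0.4,-0.16,-0.2],"turn":[0,0,0]},{"delta_pos":[0.8,-0.31,0],"turn":[0,0,0]}]' >/dev/null
python3 -m handwheel '[{"delta_pos":[0.8,-0.31,0],"turn":[0,0,0]},{"delta_pos":[0.8,-0.31,0],"turn":[0,0,0]},{"delta_pos":[0.8,-0.31,0],"turn":[0,0,0]},{"delta_pos":[0.8,-0.31,0],"turn":[0,0,0]},{"delta_pos":[0.8,-0.31,0],"turn":[0,0,0]}]' >/dev/null
python3 -m handwheel '[{"delta_pos":[0.8,-0.31,0],"turn":[0,0,0]},{"delta_pos":[0.8,-0.31,0],"turn":[0,0,0]},{"delta_pos":[0.4,-0.16,0],"turn":[0,0,0]},{"delta_pos":[0,0,0],"turn":[0,0,0]},{"delta_pos":[0,0,0],"turn":[0,0,0]}]'
python3 - <<'E'
from look import *
c=snap('side','side3');p=proj(c,[.511,.238,.06]).astype(int);print(p)
cv2.imwrite('pics/c3.png',cv2.resize(c['img'][p[1]-70:p[1]+90,p[0]-80:p[0]+120],None,fx=4,fy=3.75))
s=ctrl.state();print(s['opening'],s['finger_force'])
R=s['tool_rot'];d=np.array([.5114,.2376,0])-s['tool_pos'];print('to nest in tool mm',(R.T@d*1000).round(1))
E
```

```text
t: 6.95
tool_pos: [0.5098, 0.2323, 0.1311]
tool_rot: [[0.103, 0.995, -0.0], [0.995, -0.103, -0.0], [-0.0, -0.0, -1.0]]
force: [-0.3, -0.3, -0.1]
opening: 0.0398
finger_force: 12.0
[188 173]
0.03945064972592907 11.999983051791787
to nest in tool mm [  6.1   0.6 131.1]
```

View pics/c3.png

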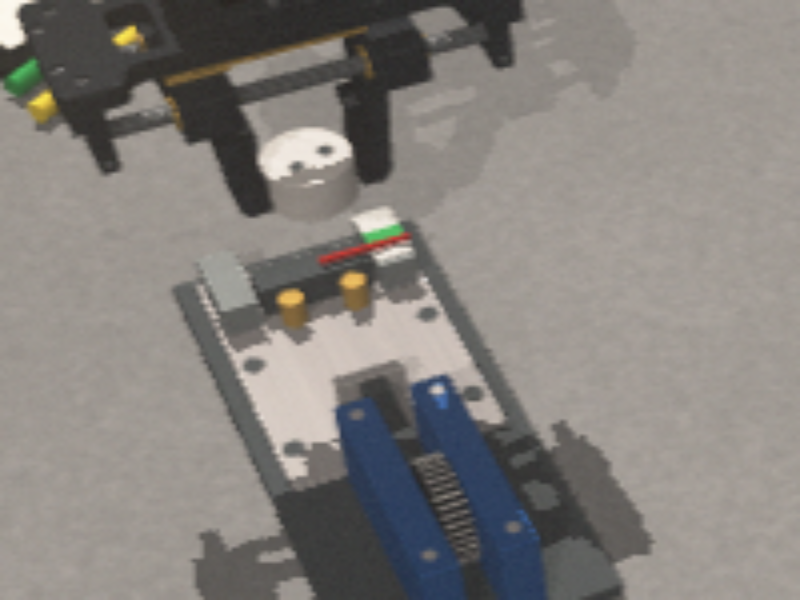

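The crop shows the disc held upright at (306,157), posts at (291,300) and (353,285), and the plate clear. I check the in-hand offset and descend in steps.

```bash
python3 - <<'E'
from look import *
c=load('side3');s=ctrl.state();t=s['tool_pos'];R=s['tool_rot']
p=proj(c,t+[0,0,.0038]);print(p, [ (proj(c,t+R[:,i]*.01+[0,0,.0038])-p).round(2) for i in(0,1,2)])
im=c['img'][130:166,165:205];g=cv2.cvtColor(im,cv2.COLOR_BGR2GRAY)
for th in(170,190,210):
  m=(g>th).astype(np.uint8);n,l,st,ce=cv2.connectedComponentsWithStats(m);i=1+np.argmax(st[1:,4]);e=cv2.fitEllipse(max(cv2.findContours((l==i).astype(np.uint8),0,1)[0],key=len));print(th,np.array(e[0])+[165,130],e[1])
E
python3 -m handwheel '[{"delta_pos":[0,0,0.7],"turn":[0,0,0]},{"delta_pos":[0,0,0.6],"turn":[0,0,0]},{"delta_pos":[0,0,0.3],"turn":[0,0,0]},{"delta_pos":[0,0,0],"turn":[0,0,0]},{"delta_pos":[0,0,0],"turn":[0,0,0]}]'
```

```text
[183.30051709 144.03422884] [array([-1.82, -3.55]), array([ 5.69, -1.64]), array([0.9 , 4.49])]
170 [183.2374115  142.81223869] (11.057953834533691, 23.859628677368164)
190 [183.48343658 142.80173206] (10.895545959472656, 23.077512741088867)
210 [183.37781906 142.95846653] (10.685981750488281, 21.934099197387695)
t: 7.5
tool_pos: [0.5108, 0.2317, 0.0518]
tool_rot: [[0.105, 0.994, 0.0], [0.994, -0.105, 0.0], [0.0, 0.0, -1.0]]
force: [0.1, -0.2, -0.8]
opening: 0.0399
finger_force: 12.0
```

```bash
python3 -m handwheel '[{"delta_pos":[0.08,0.01,0.2],"turn":[0,0,0]},{"delta_pos":[0,0,0.12],"turn":[0,0,0]},{"delta_pos":[0,0,0.05],"turn":[0,0,0]},{"delta_pos":[0,0,0],"turn":[0,0,0]},{"delta_pos":[0,0,0],"turn":[0,0,0]}]'
python3 -m handwheel '[{"delta_pos":[0,0,0.03],"turn":[0,0,0]},{"delta_pos":[0,0,0.03],"turn":[0,0,0]},{"delta_pos":[0,0,0],"turn":[0,0,0]}]'
```

```text
t: 8.0
tool_pos: [0.511, 0.2363, 0.0328]
tool_rot: [[0.104, 0.995, 0.0], [0.995, -0.104, 0.0], [0.0, 0.0, -1.0]]
force: [-0.5, 1.0, -1.3]
opening: 0.0396
finger_force: 12.0
t: 8.3
tool_pos: [0.5109, 0.2362, 0.0296]
tool_rot: [[0.104, 0.995, -0.0], [0.995, -0.104, 0.0], [0.0, -0.0, -1.0]]
force: [0.8, -0.2, -0.3]
opening: 0.0395
finger_force: 12.0
```

```bash
python3 -m handwheel '[{"delta_pos":[0,0,0.02],"turn":[0,0,0]},{"delta_pos":[0,0,0],"turn":[0,0,0]}]' | egrep 'pos|force:'
python3 -m handwheel '[{"delta_pos":[0,0,0.02],"turn":[0,0,0]},{"delta_pos":[0,0,0],"turn":[0,0,0]}]'| egrep 'pos|force:'
python3 - <<'E'
from look import *
for n in('side','top'): snap(n,n+'4')
c=load('side4');d=load('top4');p=proj(c,[.511,.238,.03]).astype(int);q=proj(d,[.511,.238,.03]).astype(int);print(p,q)
o=np.hstack([cv2.resize(x['img'][r[1]-40:r[1]+40,r[0]-40:r[0]+40],None,fx=5,fy=5,interpolation=cv2.INTER_CUBIC) for x,r in((c,p),(d,q))])
cv2.imwrite('pics/c4.png',o)
E
```

```text
tool_pos: [0.5113, 0.2363, 0.0295]
force: [-1.9, -1.0, 4.5]
finger_force: 12.0
tool_pos: [0.5116, 0.2364, 0.0289]
force: [-2.2, 0.0, 7.3]
finger_force: 12.0
[191 185] [196 278]
```

View pics/c4.png

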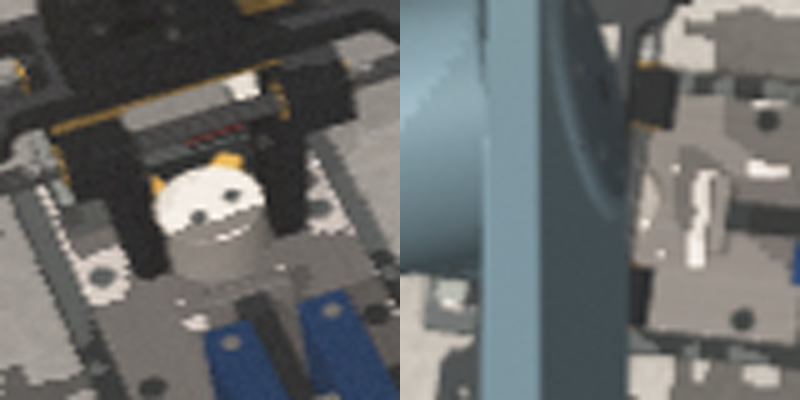

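The crop shows the disc standing on the plate, close to the posts, which are just visible behind its top at (158,183) and (228,160). The plate was felt at about z 0.011. I unload, let go and raise.

```bash
python3 -m handwheel '[{"delta_pos":[0,0,-0.025],"turn":[0,0,0]},{"delta_pos":[0,0,0],"turn":[0,0,0]}]' 0.36| egrep 'pos|force:|opening'
python3 -m handwheel '[{"delta_pos":[0,0,0],"turn":[0,0,0]},{"delta_pos":[0,0,0],"turn":[0,0,0]},{"delta_pos":[0,0,-0.1],"turn":[0,0,0]},{"delta_pos":[0,0,-0.5],"turn":[0,0,0]},{"delta_pos":[0,0,-0.8],"turn":[0,0,0]}]'| egrep 'pos|force:|opening'
python3 -m handwheel '[{"delta_pos":[-0.8,0,-0.6],"turn":[0,0,0]},{"delta_pos":[-0.9,0,0],"turn":[0,0,-1]},{"delta_pos":[-0.9,0,0],"turn":[0,0,-1]},{"delta_pos":[-0.7,0.4,0],"turn":[0,0,-1]},{"delta_pos":[0,0,0],"turn":[0,0,-1]}]' -1
python3 - <<'E'
from look import *
for n in('side','top'): snap(n,n+'5')
c=load('side5');d=load('top5');p=proj(c,[.511,.238,.03]).astype(int);q=proj(d,[.511,.238,.03]).astype(int);print(p,q)
o=np.hstack([cv2.resize(x['img'][r[1]-40:r[1]+40,r[0]-40:r[0]+40],None,fx=5,fy=5,interpolation=cv2.INTER_CUBIC) for x,r in((c,p),(d,q))])
cv2.imwrite('pics/c5.png',o)
E
```

```text
tool_pos: [0.5111, 0.2362, 0.0292]
force: [0.2, 0.1, 0.5]
opening: 0.0535
finger_force: 0.0
tool_pos: [0.5087, 0.2356, 0.0974]
force: [1.0, 0.1, -0.4]
opening: 0.0596
finger_force: 0.0
t: 10.0
tool_pos: [0.5299, 0.0707, 0.1302]
tool_rot: [[-0.367, 0.93, 0.004], [0.93, 0.367, -0.001], [-0.003, 0.003, -1.0]]
force: [0.3, 0.4, 0.3]
opening: 0.0218
finger_force: 0.0
[191 185] [196 278]
```

View pics/c5.png

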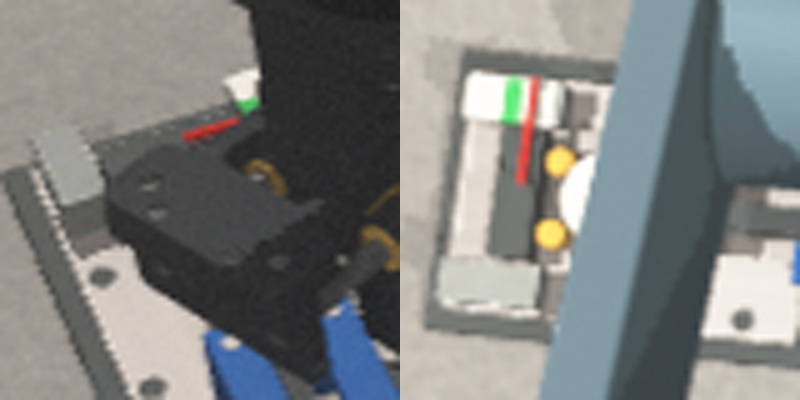

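The crop shows the disc against the posts at (559,161) and (550,234), standing symmetrically, with the pointer still left of rest (anvil at 0). I turn the closed fingers so that tool y = clamp y, giving a flat tip along the roll direction.

```bash
python3 -m handwheel '[{"delta_pos":[0,0,0],"turn":[0,0,-1]},{"delta_pos":[0,0,0],"turn":[0,0,-1]},{"delta_pos":[0,0,0],"turn":[0,0,-1]},{"delta_pos":[0,0,0],"turn":[0,0,-1]},{"delta_pos":[0,0,0],"turn":[0,0,-1]}]' >/dev/null
python3 -m handwheel '[{"delta_pos":[0,0,0],"turn":[0,0,-1]},{"delta_pos":[0,0,0],"turn":[0,0,-1]},{"delta_pos":[0,0,0],"turn":[0,0,-1]},{"delta_pos":[0,0,0],"turn":[0,0,-1]},{"delta_pos":[0,0,0],"turn":[0,0,-0.15]}]' >/dev/null
python3 -m handwheel '[{"delta_pos":[0,0,0],"turn":[0,0,0]}]'
```

```text
t: 11.2
tool_pos: [0.527, 0.0753, 0.129]
tool_rot: [[-0.995, 0.1, -0.0], [0.1, 0.995, 0.0], [0.0, 0.0, -1.0]]
force: [-0.5, -0.2, 0.2]
opening: 0.0002
finger_force: 0.0
```

```bash
python3 -m handwheel '[{"delta_pos":[0.33,0,0.2],"turn":[0,0,0]},{"delta_pos":[0.32,-0.02,0.3],"turn":[0,0,0]},{"delta_pos":[0,0,0.28],"turn":[0,0,0]},{"delta_pos":[0,0,0],"turn":[0,0,0]},{"delta_pos":[0,0,0],"turn":[0,0,0]}]' | egrep 'pos|force'
python3 -m handwheel '[{"delta_pos":[0,0,0.08],"turn":[0,0,0]},{"delta_pos":[0,0,0.08],"turn":[0,0,0]},{"delta_pos":[0,0,0],"turn":[0,0,0]}]' | egrep 'pos|force'
```

```text
tool_pos: [0.4956, 0.0768, 0.0901]
force: [0.5, 0.1, -0.3]
finger_force: 0.0
tool_pos: [0.4949, 0.0768, 0.0816]
force: [0.2, -0.6, 0.4]
finger_force: 0.0
```

```bash
python3 - <<'E'
from look import *
c=snap('side','side6');p=proj(c,[.4946,.0775,.065]).astype(int);print(p)
cv2.imwrite('pics/c6.png',cv2.resize(c['img'][p[1]-60:p[1]+60,p[0]-80:p[0]+80],None,fx=5,fy=5,interpolation=cv2.INTER_CUBIC))
E
```

```text
[219 234]
```

View pics/c6.png

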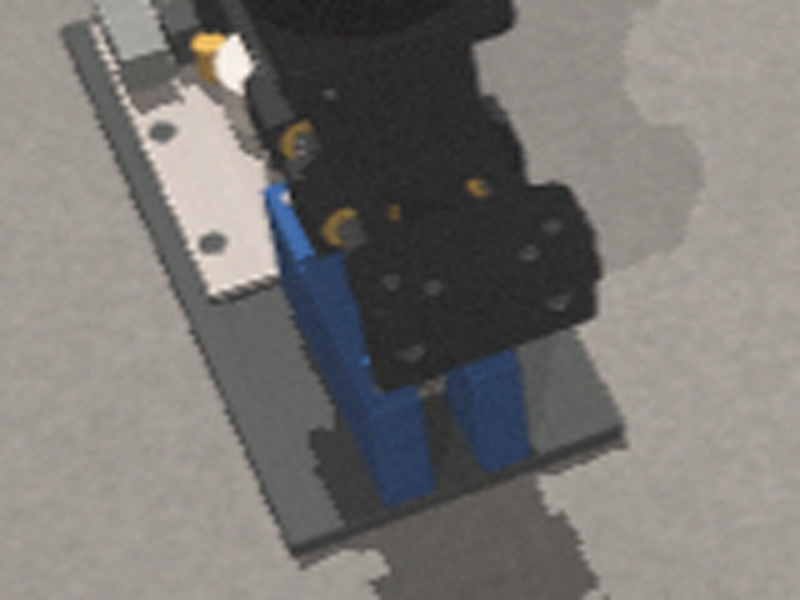

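The crop shows the gripper over the slot, centred between the cheeks, with the disc and a post visible at (215,55). Now I feel for the wheel's top.

```bash
for i in 1; do python3 -m handwheel '[{"delta_pos":[0,0,0.03],"turn":[0,0,0]},{"delta_pos":[0,0,0],"turn":[0,0,0]}]' | egrep 'pos|force:'; done
python3 -m handwheel '[{"delta_pos":[0,0,0.02],"turn":[0,0,0]},{"delta_pos":[0,0,0],"turn":[0,0,0]}]' | egrep 'pos|force:'
```

```text
tool_pos: [0.4949, 0.0768, 0.0804]
force: [-0.2, 0.5, 0.5]
finger_force: 0.0
tool_pos: [0.4948, 0.0768, 0.0794]
force: [0.2, 0.2, -0.3]
finger_force: 0.0
```

```bash
python3 -m handwheel '[{"delta_pos":[0,0,0.02],"turn":[0,0,0]},{"delta_pos":[0,0,0],"turn":[0,0,0]}]' | egrep 'pos|force:'
python3 -m handwheel '[{"delta_pos":[0,0,0.01],"turn":[0,0,0]},{"delta_pos":[0,0,0],"turn":[0,0,0]}]' | egrep 'pos|force:'
```

```text
tool_pos: [0.4948, 0.0768, 0.0784]
force: [0.0, -0.4, 0.6]
finger_force: 0.0
tool_pos: [0.4948, 0.0768, 0.0779]
force: [0.5, -0.3, -0.1]
finger_force: 0.0
```

```bash
python3 -m handwheel '[{"delta_pos":[0,0,0.02],"turn":[0,0,0]},{"delta_pos":[0,0,0],"turn":[0,0,0]}]' | egrep 'pos|force:'
python3 -m handwheel '[{"delta_pos":[0,0,0.015],"turn":[0,0,0]},{"delta_pos":[0,0,0],"turn":[0,0,0]}]' | egrep 'pos|force:'
```

```text
tool_pos: [0.4948, 0.0768, 0.0768]
force: [0.8, -1.1, -0.2]
finger_force: 0.0
tool_pos: [0.4948, 0.0768, 0.0761]
force: [0.3, 0.8, 0.2]
finger_force: 0.0
```

```bash
python3 -m handwheel '[{"delta_pos":[0,0,0.015],"turn":[0,0,0]},{"delta_pos":[0,0,0],"turn":[0,0,0]}]' | egrep 'pos|force:'
python3 -m handwheel '[{"delta_pos":[0,0,0.01],"turn":[0,0,0]},{"delta_pos":[0,0,0],"turn":[0,0,0]}]' | egrep 'pos|force:'
```

```text
tool_pos: [0.4948, 0.0768, 0.0754]
force: [-0.7, 0.2, 0.6]
finger_force: 0.0
tool_pos: [0.4949, 0.0768, 0.075]
force: [0.4, -0.2, 0.3]
finger_force: 0.4
```

```bash
python3 -m handwheel '[{"delta_pos":[0,0,0.01],"turn":[0,0,0]},{"delta_pos":[0,0,0],"turn":[0,0,0]}]' | egrep 'pos|force:'
python3 -m handwheel '[{"delta_pos":[0,0,0.01],"turn":[0,0,0]},{"delta_pos":[0,0,0],"turn":[0,0,0]}]' | egrep 'pos|force:'
```

```text
tool_pos: [0.495, 0.0768, 0.0746]
force: [-0.1, -1.1, 2.2]
finger_force: 1.1
tool_pos: [0.495, 0.0767, 0.0741]
force: [-0.6, -0.9, 3.6]
finger_force: 1.9
```

```bash
python3 -m handwheel '[{"delta_pos":[0,0,-0.07],"turn":[0,0,0]},{"delta_pos":[0,0.12,0],"turn":[0,0,0]},{"delta_pos":[0,0,0.02],"turn":[0,0,0]},{"delta_pos":[0,0,0],"turn":[0,0,0]}]' | egrep 'pos|force'
python3 -m handwheel '[{"delta_pos":[0,0,0.015],"turn":[0,0,0]},{"delta_pos":[0,0,0],"turn":[0,0,0]}]' | egrep 'pos|force'
```

```text
tool_pos: [0.4953, 0.0832, 0.0762]
force: [-0.4, 0.4, 0.1]
finger_force: 0.3
tool_pos: [0.4955, 0.0829, 0.0757]
force: [-0.6, 1.1, 2.2]
finger_force: 1.1
```

```bash
python3 -m handwheel '[{"delta_pos":[0,0,0.012],"turn":[0,0,0]},{"delta_pos":[0,0,0],"turn":[0,0,0]}]' | egrep 'pos|force'
python3 -m handwheel '[{"delta_pos":[0,0,0.01],"turn":[0,0,0]},{"delta_pos":[0,0,0],"turn":[0,0,0]}]' | egrep 'pos|force'
```

```text
tool_pos: [0.4955, 0.0828, 0.0753]
force: [-0.8, 0.6, 2.8]
finger_force: 2.0
tool_pos: [0.4956, 0.0827, 0.0748]
force: [-1.2, -0.0, 5.4]
finger_force: 2.8
```

```bash
python3 -m handwheel '[{"delta_pos":[0,0,0.01],"turn":[0,0,0]},{"delta_pos":[0,0,0],"turn":[0,0,0]}]' | egrep 'pos|force'
python3 -m handwheel '[{"delta_pos":[0,0.04,0],"turn":[0,0,0]},{"delta_pos":[0,0.04,0],"turn":[0,0,0]},{"delta_pos":[0,0.04,0],"turn":[0,0,0]}]' | egrep 'pos|force'
```

```text
tool_pos: [0.4957, 0.0826, 0.0745]
force: [-2.3, 0.8, 7.6]
finger_force: 3.5
tool_pos: [0.4963, 0.0882, 0.0746]
force: [-3.0, -2.6, 7.5]
finger_force: 3.9
```

```bash
python3 -m handwheel '[{"delta_pos":[0.005,0.04,0],"turn":[0,0,0]},{"delta_pos":[0.005,0.04,0],"turn":[0,0,0]},{"delta_pos":[0,0.04,0],"turn":[0,0,0]},{"delta_pos":[0,0.04,0],"turn":[0,0,0]}]' | egrep 'pos|force'
```

```text
tool_pos: [0.4969, 0.0961, 0.0747]
force: [-1.6, -2.8, 7.6]
finger_force: 3.6
```

```bash
python3 -m handwheel '[{"delta_pos":[0,0.04,0],"turn":[0,0,0]},{"delta_pos":[0,0.04,0],"turn":[0,0,0]},{"delta_pos":[0,0.04,0],"turn":[0,0,0]},{"delta_pos":[0,0.04,0],"turn":[0,0,0]}]' | egrep 'pos|force'
python3 -m handwheel '[{"delta_pos":[0,0.04,0],"turn":[0,0,0]},{"delta_pos":[0,0.04,0],"turn":[0,0,0]},{"delta_pos":[0,0.04,0],"turn":[0,0,0]},{"delta_pos":[0,0.04,0],"turn":[0,0,0]}]' | egrep 'pos|force'
```

```text
tool_pos: [0.4977, 0.1041, 0.0747]
force: [-1.0, -2.7, 7.7]
finger_force: 3.7
tool_pos: [0.4985, 0.1121, 0.0747]
force: [-0.6, -2.5, 6.9]
finger_force: 3.1
```

```bash
python3 -m handwheel '[{"delta_pos":[0,0,-0.08],"turn":[0,0,0]},{"delta_pos":[0,-0.26,0],"turn":[0,0,0]},{"delta_pos":[0,-0.26,0],"turn":[0,0,0]},{"delta_pos":[0,0,0.05],"turn":[0,0,0]},{"delta_pos":[0,0,0],"turn":[0,0,0]}]' | egrep 'pos|force'
python3 -m handwheel '[{"delta_pos":[0,0,0.015],"turn":[0,0,0]},{"delta_pos":[0,0,0],"turn":[0,0,0]}]' | egrep 'pos|force'
```

```text
tool_pos: [0.4952, 0.0857, 0.0753]
force: [0.2, -1.7, 2.6]
finger_force: 1.2
tool_pos: [0.4955, 0.0865, 0.075]
force: [-1.2, -3.2, 4.0]
finger_force: 2.3
```

```bash
python3 -m handwheel '[{"delta_pos":[0,0.02,0.008],"turn":[0,0,0]},{"delta_pos":[0,0.03,0],"turn":[0,0,0]},{"delta_pos":[0,0.03,0],"turn":[0,0,0]}]' | egrep 'pos|force'
```

```text
tool_pos: [0.4961, 0.0909, 0.075]
force: [-2.3, -3.5, 6.9]
finger_force: 3.7
```

```bash
python3 -m handwheel '[{"delta_pos":[0.005,0.04,0.005],"turn":[0,0,0]},{"delta_pos":[0.005,0.04,0],"turn":[0,0,0]},{"delta_pos":[0,0.04,0],"turn":[0,0,0]},{"delta_pos":[0,0.04,0],"turn":[0,0,0]}]' | egrep 'pos|force'
python3 -m handwheel '[{"delta_pos":[0.005,0.04,0],"turn":[0,0,0]},{"delta_pos":[0,0.04,0],"turn":[0,0,0]},{"delta_pos":[0,0.04,0],"turn":[0,0,0]}]' | egrep 'pos|force'
```

```text
tool_pos: [0.4968, 0.0991, 0.0751]
force: [-1.4, -3.3, 8.6]
finger_force: 4.5
tool_pos: [0.4974, 0.1051, 0.0753]
force: [-1.6, -3.2, 9.8]
finger_force: 4.9
```

```bash
python3 -m handwheel '[{"delta_pos":[0,0.04,-0.006],"turn":[0,0,0]},{"delta_pos":[0.005,0.04,-0.003],"turn":[0,0,0]},{"delta_pos":[0,0.04,0],"turn":[0,0,0]}]' | egrep 'pos|force'
python3 -m handwheel '[{"delta_pos":[0,0.04,-0.003],"turn":[0,0,0]},{"delta_pos":[0,0.04,0],"turn":[0,0,0]}]' | egrep 'pos|force'
```

```text
tool_pos: [0.4979, 0.1111, 0.0758]
force: [-0.9, -3.1, 9.2]
finger_force: 4.6
tool_pos: [0.4983, 0.1151, 0.076]
force: [-1.1, -3.8, 8.7]
finger_force: 4.7
```

```bash
python3 -m handwheel '[{"delta_pos":[0,0.04,-0.004],"turn":[0,0,0]},{"delta_pos":[0,0.04,-0.002],"turn":[0,0,0]},{"delta_pos":[0,0.04,0],"turn":[0,0,0]}]' | egrep 'pos|force'
python3 - <<'E'
from look import *
d=snap('top','top7');q=proj(d,[.511,.238,.03]).astype(int)
cv2.imwrite('pics/c7.png',cv2.resize(d['img'][q[1]-45:q[1]+45,q[0]-45:q[0]+75],None,fx=5,fy=5,interpolation=cv2.INTER_CUBIC))
E
```

```text
tool_pos: [0.4989, 0.1212, 0.0763]
force: [-0.3, -2.3, 9.0]
finger_force: 4.0
```

View pics/c7.png

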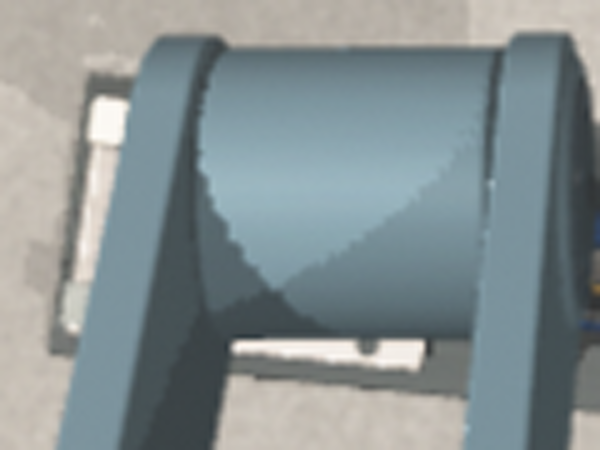

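Top7: the arm's link hides the pointer from above, leaving only the scale's white end at (105,115) visible. So I'll read the pointer by colour in the side view. Regrip.

```bash
python3 -m handwheel '[{"delta_pos":[0,0,-0.08],"turn":[0,0,0]},{"delta_pos":[0,-0.24,0],"turn":[0,0,0]},{"delta_pos":[0,-0.24,0],"turn":[0,0,0]},{"delta_pos":[0,0,0.03],"turn":[0,0,0]},{"delta_pos":[0,0,0],"turn":[0,0,0]}]' | egrep 'pos|force'
python3 -m handwheel '[{"delta_pos":[0,0,0.015],"turn":[0,0,0]},{"delta_pos":[0,0,0],"turn":[0,0,0]}]' | egrep 'pos|force'
cat > ptr.py <<'E'
from look import *
import sys
c=snap('side',sys.argv[1]);im=c['img'][140:215,150:240];h=cv2.cvtColor(im,cv2.COLOR_BGR2HSV)
r=((h[...,0]<6)|(h[...,0]>174))&(h[...,1]>130)&(h[...,2]>70);g=(h[...,0]>45)&(h[...,0]<75)&(h[...,1]>120)&(h[...,2]>70)
S=load('side0')
for n,m in(('red',r),('green',g)):
    p=np.argwhere(m)[:,::-1]+[150,140]
    if len(p)<2: print(n,len(p));continue
    w=np.array([(onz(c,*q,.031)-[.5041,.168,.031])[:2]@np.array([[.9945,.1045],[-.1045,.9945]]).T for q in p])*1000
    print(n,len(p),'clamp x %.1f..%.1f'%(w[:,0].min(),w[:,0].max()),'y mean %.1f med %.1f'%(w[:,1].mean(),np.median(w[:,1])), 'y at x>25: %.1f'%w[w[:,0]>25,1].mean() if (w[:,0]>25).any() else '')
E
python3 ptr.py side8; sed -i 's/^c=snap.*;im/c=load(sys.argv[1]);im/' ptr.py; python3 ptr.py side0; sed -i 's/^c=load(sys.argv\[1\]);/c=snap("side",sys.argv[1]);/' ptr.py; grep -c snap ptr.py
```

```text
tool_pos: [0.4951, 0.0959, 0.0773]
force: [-1.1, -1.9, 1.4]
finger_force: 1.2
tool_pos: [0.4953, 0.0966, 0.0769]
force: [-0.9, -2.9, 4.5]
finger_force: 2.5
red 0
green 0
red 38 clamp x 27.6..68.7 y mean 99.2 med 99.5 y at x>25: 99.2
green 17 clamp x 53.8..68.6 y mean 102.6 med 102.6 y at x>25: 102.6
1
```

```bash
sed -i 's/\[\[.9945,.1045\],\[-.1045,.9945\]\]/[[.9945,-.1045],[.1045,.9945]]/' ptr.py
sed 's/^c=snap("side",/c=load(/' ptr.py > ptr0.py; python3 ptr0.py side0
python3 -m handwheel '[{"delta_pos":[0,0.02,0.008],"turn":[0,0,0]},{"delta_pos":[0,0.03,0],"turn":[0,0,0]},{"delta_pos":[0,0.03,0],"turn":[0,0,0]}]' | egrep 'pos|force'
```

```text
red 38 clamp x 5.6..47.3 y mean 106.6 med 106.5 y at x>25: 106.5
green 17 clamp x 31.1..45.7 y mean 113.1 med 112.9 y at x>25: 113.1
tool_pos: [0.496, 0.101, 0.0769]
force: [-2.4, -3.0, 7.9]
finger_force: 4.1
```

```bash
python3 -m handwheel '[{"delta_pos":[0.005,0.04,-0.002],"turn":[0,0,0]},{"delta_pos":[0.005,0.04,-0.002],"turn":[0,0,0]},{"delta_pos":[0,0.04,0],"turn":[0,0,0]}]' | egrep 'pos|force'
python3 -m handwheel '[{"delta_pos":[0.005,0.04,-0.003],"turn":[0,0,0]},{"delta_pos":[0,0.04,-0.003],"turn":[0,0,0]},{"delta_pos":[0,0.04,0],"turn":[0,0,0]}]' | egrep 'pos|force'
```

```text
tool_pos: [0.4965, 0.1071, 0.0775]
force: [-2.4, -3.1, 9.3]
finger_force: 4.2
tool_pos: [0.497, 0.1132, 0.0779]
force: [-0.8, -3.0, 8.1]
finger_force: 4.2
```

```bash
python3 -m handwheel '[{"delta_pos":[0.005,0.04,-0.003],"turn":[0,0,0]},{"delta_pos":[0,0.04,-0.003],"turn":[0,0,0]},{"delta_pos":[0,0.04,0],"turn":[0,0,0]}]' | egrep 'pos|force'
python3 -m handwheel '[{"delta_pos":[0,0.04,-0.003],"turn":[0,0,0]},{"delta_pos":[0.005,0.04,-0.003],"turn":[0,0,0]},{"delta_pos":[0,0.04,0],"turn":[0,0,0]}]' | egrep 'pos|force'
```

```text
tool_pos: [0.4976, 0.1191, 0.0782]
force: [-1.5, -3.4, 8.3]
finger_force: 4.1
tool_pos: [0.4981, 0.1251, 0.0786]
force: [-0.1, -2.2, 8.9]
finger_force: 4.0
```

```bash
python3 -m handwheel '[{"delta_pos":[0,0.04,-0.003],"turn":[0,0,0]},{"delta_pos":[0,0.04,-0.003],"turn":[0,0,0]},{"delta_pos":[0,0.04,0],"turn":[0,0,0]}]' | egrep 'pos|force'
python3 -m handwheel '[{"delta_pos":[0,0,-0.1],"turn":[0,0,0]},{"delta_pos":[0,-0.6,-0.4],"turn":[0,0,0]},{"delta_pos":[0,-0.8,-0.6],"turn":[0,0,0]},{"delta_pos":[0,0,0],"turn":[0,0,0]},{"delta_pos":[0,0,0],"turn":[0,0,0]}]' | egrep 'pos|force'
cat > ptop.py <<'E'
from look import *
import sys
def rd(c):
    im=c['img'][240:310,155:215];h=cv2.cvtColor(im,cv2.COLOR_BGR2HSV)
    r=((h[...,0]<6)|(h[...,0]>174))&(h[...,1]>130)&(h[...,2]>70);g=(h[...,0]>45)&(h[...,0]<75)&(h[...,1]>120)&(h[...,2]>70)
    for n,m in(('red',r),('green',g)):
        p=np.argwhere(m)[:,::-1]+[155,240]
        if len(p)<2: print(n,len(p));continue
        w=np.array([(onz(c,*q,.031)-[.5041,.168,.031])[:2]@np.array([[.9945,-.1045],[.1045,.9945]]).T for q in p])*1000
        print(n,len(p),'clamp x %.1f..%.1f'%(w[:,0].min(),w[:,0].max()),'y mean %.1f range %.1f %.1f'%(w[:,1].mean(),w[:,1].min(),w[:,1].max()))
rd(load('top0'));rd(snap('top',sys.argv[1]))
E
python3 ptop.py top9
```

```text
tool_pos: [0.4986, 0.1311, 0.0788]
force: [0.1, -2.9, 6.6]
finger_force: 3.3
tool_pos: [0.4908, 0.061, 0.1333]
force: [0.4, 0.4, -0.6]
finger_force: 0.0
red 32 clamp x 4.6..44.2 y mean 105.8 range 103.8 107.9
green 17 clamp x 30.7..43.5 y mean 114.5 range 112.1 116.8
red 30 clamp x 6.0..47.9 y mean 111.2 range 109.4 113.0
green 8 clamp x 30.7..43.3 y mean 115.8 range 114.8 116.8
```

The top reading shows the anvil already at about 5.4 mm, just in the band. About 3.5 mm more is needed, which is roughly 12 mm of rim travel. I return for a last short stroke.

```bash
python3 -m handwheel '[{"delta_pos":[-0.02,0.5,0.3],"turn":[0,0,0]},{"delta_pos":[-0.02,0.55,0.3],"turn":[0,0,0]},{"delta_pos":[0,0,0.41],"turn":[0,0,0]},{"delta_pos":[0,0,0],"turn":[0,0,0]},{"delta_pos":[0,0,0],"turn":[0,0,0]}]' | egrep 'pos|force'
python3 -m handwheel '[{"delta_pos":[0,0,0.02],"turn":[0,0,0]},{"delta_pos":[0,0,0],"turn":[0,0,0]}]' | egrep 'pos|force'
```

```text
tool_pos: [0.4967, 0.1141, 0.0816]
force: [-0.6, -1.1, 0.1]
finger_force: 0.0
tool_pos: [0.4974, 0.1131, 0.0816]
force: [0.1, 0.1, 0.6]
finger_force: 0.0
```

```bash
python3 -m handwheel '[{"delta_pos":[0,0,0.02],"turn":[0,0,0]},{"delta_pos":[0,0,0],"turn":[0,0,0]}]' | egrep 'pos|force'
python3 -m handwheel '[{"delta_pos":[0,0,0.015],"turn":[0,0,0]},{"delta_pos":[0,0,0],"turn":[0,0,0]}]' | egrep 'pos|force'
```

```text
tool_pos: [0.4976, 0.113, 0.0805]
force: [0.4, -0.1, -0.0]
finger_force: 0.0
tool_pos: [0.4978, 0.1129, 0.0799]
force: [-0.7, -0.3, 3.2]
finger_force: 1.1
```

```bash
python3 -m handwheel '[{"delta_pos":[0,0,0.012],"turn":[0,0,0]},{"delta_pos":[0,0,0],"turn":[0,0,0]}]' | egrep 'pos|force'
python3 -m handwheel '[{"delta_pos":[0,0.03,0.004],"turn":[0,0,0]},{"delta_pos":[0,0.03,0],"turn":[0,0,0]}]' | egrep 'pos|force'
```

```text
tool_pos: [0.4979, 0.1129, 0.0794]
force: [-1.0, -3.4, 6.5]
finger_force: 2.6
tool_pos: [0.4983, 0.1158, 0.0793]
force: [-2.1, -2.7, 7.0]
finger_force: 3.2
```

```bash
python3 -m handwheel '[{"delta_pos":[0.005,0.04,0],"turn":[0,0,0]},{"delta_pos":[0.005,0.04,0],"turn":[0,0,0]},{"delta_pos":[0,0.04,0],"turn":[0,0,0]},{"delta_pos":[0,0.04,0],"turn":[0,0,0]}]' | egrep 'pos|force'
python3 -m handwheel '[{"delta_pos":[0,0,-0.1],"turn":[0,0,0]},{"delta_pos":[0,-0.6,-0.4],"turn":[0,0,0]},{"delta_pos":[0,-0.9,-0.6],"turn":[0,0,0]},{"delta_pos":[0,0,0],"turn":[0,0,0]},{"delta_pos":[0,0,0],"turn":[0,0,0]}]' | egrep 'pos|force'
python3 ptop.py top10
```

```text
tool_pos: [0.499, 0.1239, 0.0796]
force: [-1.8, -3.6, 6.6]
finger_force: 3.2
tool_pos: [0.4916, 0.0525, 0.1321]
force: [0.7, 0.1, -0.8]
finger_force: 0.0
red 32 clamp x 4.6..44.2 y mean 105.8 range 103.8 107.9
green 17 clamp x 30.7..43.5 y mean 114.5 range 112.1 116.8
red 27 clamp x 5.8..47.7 y mean 113.7 range 112.1 115.6
green 0
```

Anvil is now about 8 mm, near the middle of the band. I back off fully and take one last look.

```bash
python3 -m handwheel '[{"delta_pos":[0,-0.6,-0.7],"turn":[0,0,0]},{"delta_pos":[0,-0.8,-0.5],"turn":[0,0,0]},{"delta_pos":[0,-0.9,-0.3],"turn":[0,0,0]},{"delta_pos":[0,-0.9,0],"turn":[0,0,0]},{"delta_pos":[0,-0.5,0],"turn":[0,0,0]}]' | egrep 'pos|force'
python3 -m handwheel '[{"delta_pos":[0,0,0],"turn":[0,0,0]},{"delta_pos":[0,0,0],"turn":[0,0,0]},{"delta_pos":[0,0,0],"turn":[0,0,0]}]' | egrep '^t|pos|force'
python3 ptop.py top11; python3 - <<'E'
from look import *
d=load('top11');c=snap('side','side11');q=proj(d,[.511,.238,.03]).astype(int);p=proj(c,[.511,.238,.03]).astype(int)
o=np.hstack([cv2.resize(x['img'][r[1]-35:r[1]+35,r[0]-40:r[0]+40],None,fx=5,fy=6,interpolation=cv2.INTER_CUBIC) for x,r in((c,p),(d,q))])
cv2.imwrite('pics/c10.png',o)
E
```

```text
tool_pos: [0.4732, -0.1325, 0.2062]
force: [0.7, 0.1, -0.0]
finger_force: 0.0
t: 25.65
tool_pos: [0.4732, -0.1293, 0.2057]
tool_rot: [[-0.995, 0.095, -0.001], [0.095, 0.995, 0.001], [0.002, 0.001, -1.0]]
force: [-0.3, -0.1, -0.0]
finger_force: 0.0
red 32 clamp x 4.6..44.2 y mean 105.8 range 103.8 107.9
green 17 clamp x 30.7..43.5 y mean 114.5 range 112.1 116.8
red 28 clamp x 5.8..47.7 y mean 113.8 range 112.1 115.9
green 0
```

View pics/c10.png

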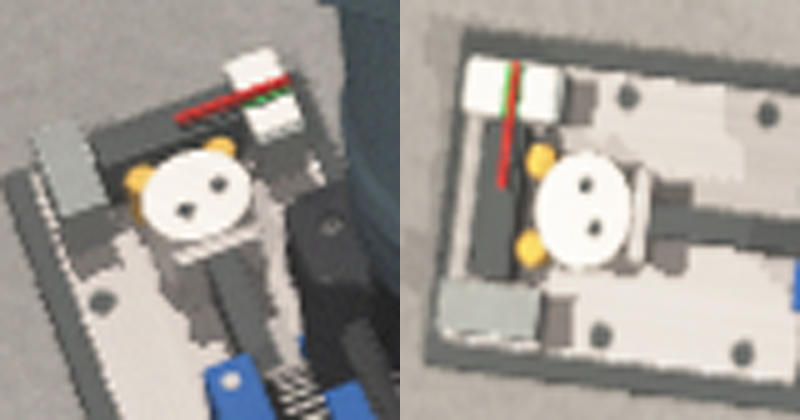

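The disc at (583,210) in the right-hand crop lies against both posts, (540,160) and (531,248), with the pad behind it. The red pointer stands over the green band at (512,90), and the arm is clear. I hand it in.

```bash
python3 -c "from workcell import ctrl;print(ctrl.close_job())"
```

```text
the job is handed in; nothing more can be done
None
```

I handed the job in at about 26 s: the aluminium disc is clamped against both posts, the pointer is inside the green band (anvil about 8 mm), and the arm is clear. The interface returned no verdict.

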